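# Load a fuse magazine tube

## Task

One cartridge fuse is already part of the way down the clear closed-end tube; feed the two fuses from the stand in after it, one after the other. The two guide rods in front of the mouth are there to lay a fuse on and slide it in from behind; each fuse shall drive those ahead of it deeper, until all three lie end to end and tight against the closed end (the last one then still stands out of the mouth by about 10 mm). Do not disturb the dish of screws or the circuit board.

Things in the scene. Friction and masses are not known exactly. Their poses are not given: they have to be found in the camera images.
- loader: Fixed fixture: level clear tube with black closed end cap, on a grey base plate 330 x 84 x 10 mm. Origin on the bench under the mouth; x points into the bore, z up. Bore 31 mm wide, 170 mm deep, axis 45 mm above the bench; tube outside 40 mm, top at 65 mm. A fuse in the tube has its centre 43 mm above the bench. With all home the fuse centres are at x = 0.140, 0.080, 0.020.
- mouth (a point): Centre of the tube's open mouth, on the bore axis, 45 mm above the bench; axes as those of the loader.
- rods_mid (a point): Middle of the two steel guide rods in front of the mouth, level with their tops, 32.5 mm above the bench; axes as the loader's. Rods 8 mm thick, 18 mm between axes, lying along x from the loader's x = -0.125 to the mouth. A fuse laid on them lies in line with the bore, centre 43.5 mm above the bench.
- stand: Fuse stand, fixed to the bench: grey plate 80 x 150 x 8 mm carrying two pairs of short steel rods along its x (8 mm in diameter, 18 mm apart, tops 16 mm above the bench), at y = -40 and +40 mm, with one fuse lying on each pair. Origin in the middle of its underside, z up.
- fuse_inside_centre (a point): The cartridge fuse: a plain cylinder 27 mm in diameter and 60 mm long, white ceramic body with a brass cap at each end, 80 g, both ends alike. This one lies in the tube, free to slide, at the start just inside the mouth (centre 33 to 58 mm deep). This point is the centre of the cylinder; x runs along its axis (either way round; it may roll about it).
- fuse_a_centre (a point): A cartridge fuse: a plain cylinder 27 mm in diameter and 60 mm long, white ceramic body with a brass cap at each end, 80 g, both ends alike. It lies on one of the two rod pairs of the stand, parallel to the stand's x, centre 27 mm above the bench. This point is the centre of the cylinder; x runs along its axis (either way round; it may roll about it).
- fuse_b_centre (a point): A cartridge fuse: a plain cylinder 27 mm in diameter and 60 mm long, white ceramic body with a brass cap at each end, 80 g, both ends alike. It lies on the other rod pair of the stand, parallel to the stand's x, centre 27 mm above the bench. This point is the centre of the cylinder; x runs along its axis (either way round; it may roll about it).
- screw_dish: Round grey dish of screws, 67 mm across and 24 mm high, standing loose on the bench; origin in the middle of its underside. To be left alone.
- circuit_board: Loose green circuit board, 66 x 120 x 18 mm (long along y), lying on the bench; origin in the middle of its underside. To be left alone.
Mind the look-alikes: they are no part of the job. What is shaped like the part that bears fuse_b_centre but purple or red is not meant.

How it is judged (in metres and radians):
On the way, in this order (a step that is already met when the one before it is completed fails the run):
1. a fuse from the stand has entered the tube and driven the one inside deeper (x of fuse_inside_centre in the frame of loader between 0.068 and 0.15 m and y of fuse_inside_centre in the frame of loader between -0.008 and 0.008 m and z of fuse_inside_centre in the frame of loader between 0.035 and 0.053 m and ((x of fuse_a_centre in the frame of loader between 0 and 0.15 m and y of fuse_a_centre in the frame of loader between -0.008 and 0.008 m and z of fuse_a_centre in the frame of loader between 0.035 and 0.053 m) or (x of fuse_b_centre in the frame of loader between 0 and 0.15 m and y of fuse_b_centre in the frame of loader between -0.008 and 0.008 m and z of fuse_b_centre in the frame of loader between 0.035 and 0.053 m))), for 0.1 s.
2. all three are in the tube, pushed up to the closed end (x of fuse_inside_centre in the frame of loader between 0.134 and 0.15 m and y of fuse_inside_centre in the frame of loader between -0.008 and 0.008 m and z of fuse_inside_centre in the frame of loader between 0.035 and 0.053 m and x of fuse_a_centre in the frame of loader between 0.014 and 0.15 m and y of fuse_a_centre in the frame of loader between -0.008 and 0.008 m and z of fuse_a_centre in the frame of loader between 0.035 and 0.053 m and x of fuse_b_centre in the frame of loader between 0.014 and 0.15 m and y of fuse_b_centre in the frame of loader between -0.008 and 0.008 m and z of fuse_b_centre in the frame of loader between 0.035 and 0.053 m), for 0.2 s.
At the end, for the whole second after the job is handed in: All three fuses lie in a row in the tube, at rest, and the row is tight against the closed end: the deepest fuse within 6 mm of the end, and the last one within 6 mm of its home, where it stands 10 mm out of the mouth (all of step 2 and linear speed of each of fuse_inside, fuse_a, fuse_b below 0.02 m/s); the robot touches nothing.
It fails at once if the dish of screws or the circuit board is moved more than 30 mm (distance of any of screw_dish, circuit_board from where it was at the start of the episode above 0.03 m).
It also fails if it takes over 69 s, if anything falls off the work surface, if the arm or the gripper's body presses on something with over 40 N, if the wrist force passes 120 N, or if a joint passes its speed limit or range.

## Robot

A 6-joint arm with a two-finger parallel gripper is mounted at the origin on a cart in front of the work surface, level with it; the furniture and walls round the work are solid. World frame = base frame: x ahead of the robot, y to its left, z up, the work surface at z = 0. Lengths are in m, angles in degrees, forces in N, time in s.
With the tool pointing down it reaches from about 0.25 to 0.725 m from the base axis. Payload 9.7 kg.
Tool frame: the origin (TCP) lies midway between the tips of the shut fingers; the grasp point (between the pads) lies 19 mm behind it (bot.grasp_offset is the distance from the TCP to the grasp point, in m); z points along the fingers, x is the direction in which the jaws open and shut, and the axes are right-handed (so a half turn about z gives the same grasp; the last joint's range is limited). The gripper opens to 85 mm and grips with 20 to 120 N. Pads are 22 mm wide; open, the fingers measure 114 mm over their backs; the gripper's body (76 mm by 85 mm) begins 54 mm behind the grasp point. The pads swing forward as they close: fully open they stand 13 mm farther back than shut.
Start: joints at [68.125, 4.979, 10.078, 95.1, 0, 90], TCP at [0.205, 0.51, 0.231] pointing down, gripper open.
Joint ranges: [-179.16, 179.16], [-48.56, 103.87], [-65.8, 70.77], [-126.05, 130.52], [-82.76, 87.17], [-180, 180]. Speed limits (degrees/s): [127.2, 127.2, 147.25, 180, 180, 180].

## Interface

Orientations are given as [roll, pitch, yaw] about the fixed x, y, z axes, in that order (R = Rz(yaw) Ry(pitch) Rx(roll)).
In Python, from workcell import bot gives the robot as it stands.
- The arm moves only by the tool send_rows, never from a script. Its argument "targets" is a list of rows, each a list of 5 numbers: the closure, from 0 (fully open) to 1 (shut), then the shift along the world's x, y, z in mm, then the turn about the world's z in degrees. A call has 1 to 10 rows; each row is the pose to reach, as a shift and turn from the pose commanded when the call began; what a row does not reach only later rows make up. A row lasts 1/8 s, in which the tool goes at most 62.5 mm and 10.7 degrees, less where a joint would pass 70% of its speed; a pose out of reach is approached as far as the arm can. A call with a gripper value outside its range is refused whole. The fingers move at their own pace and stop on an object; "squeeze" is the grip in N (left out, the last holds). Time passes only in rows, so rows that repeat a pose let the fingers close. It gives the time, the measured TCP pose, the force and the opening at its end, in the units of the state.
- bot.get_obs(): the state, without advancing time (a new reading comes with each control period).
- bot.camera(name): name is "scene" or "top" or "wrist"; returns a dict with "pixels" (420x560x3 uint8, red, green, blue), "intrinsics" (3x3 intrinsics, pixels), "view" (4x4, takes a point from world to camera coordinates); the wrist camera has in their place "mount" (4x4, takes a point from camera to tool coordinates, whose origin is the TCP and whose axes are the tool frame's). Camera axes: x right, y down, z forward; pixel columns grow to the right and rows downward; lengths in m; the calibration is good to about 2 mm. A picture is of the moment at which its call begins: read the wrist's pose just before it. There is no depth.
- bot.job_done(): hands the job in, once; it reports no verdict.
The state is a dict: "time": time; "q": joint angles; "qd": joint speeds; "joint_efforts": joint torques, N m; "ee_pos": TCP position; "tcp_rot": TCP orientation; "wrist_force": force on the tool from outside, world axes, zero at the start; "torque": the same for the moment, N m; "opening": finger opening in m.
Only numpy, scipy, OpenCV 4.12 (cv2) and the standard library are available. Lean on these libraries where they do the work, as an engineer would, in place of code of your own. Each camera call takes 0.05 s, during which the arm holds its last target.

## Working session

There is one attempt and no reset: what is moved stays moved. The work goes in short steps, Python scripts to look and compute and a tool call to move; the robot and the scene stay as the last step left them, time stands still between calls to the robot, and variables do not carry over. Pictures are saved under pics/ and viewed, and the job is handed in when it is done.

Besides the shell and the picture viewer there is one more tool, called after "Request:" as name([rows], argument=value, ...), one row to a line, values as JSON. send_rows: Moves the arm, as the interface text tells. Its arguments: {"type":"object","properties":{"targets":{"type":"array","items":{"type":"array","items":{"type":"number"}}},"squeeze":{"type":"number"}},"required":["targets"]}

```bash
ls; mkdir -p pics
cat > h.py <<'E'
from workcell import bot
import numpy as np, cv2
def shot(n,f):
    o=bot.get_obs(); c=bot.camera(n); cv2.imwrite('pics/'+f+'.png',c['pixels'][:,:,::-1]); 
    import pickle; pickle.dump((o,c),open('pics/'+f+'.pkl','wb')); return o,c
E
python3 - <<'E'
from h import *
print(bot.get_obs())
for n in ('scene','top'):
    o,c=shot(n,n+'0'); print(c['intrinsics'],c['view'])
E
```

```text
pics
{'time': 0.0, 'q': array([6.81249254e+01, 5.01079397e+00, 1.00340573e+01, 9.50987192e+01,
       1.21778420e-04, 8.99994558e+01]), 'qd': array([ 0.02937245, -0.04696317, -0.01636678,  0.04843129,  0.07363555,
       -0.01077187]), 'joint_efforts': array([ 1.15267179e-03, -5.20381558e+01,  4.64810050e+01,  1.62853027e-02,
        5.64079642e-05,  4.60621141e-07]), 'ee_pos': array([0.20483653, 0.51018971, 0.23058245]), 'tcp_rot': array([-1.79999878e+02,  7.54559573e-02,  6.81254695e+01]), 'wrist_force': array([-0.79940098,  0.36993809,  0.43452609]), 'torque': array([ 0.01077401, -0.0503861 , -0.01078457]), 'opening': 0.08541573139155473}
[[466.29540397   0.         285.94154367]
 [  0.         466.29540397 203.33406879]
 [  0.           0.           1.        ]] [[ 0.90867971 -0.41712813  0.01747322 -0.45512934]
 [-0.19787796 -0.46715902 -0.86174634  0.20491388]
 [ 0.36762142  0.77959385 -0.50703839  0.57952208]
 [ 0.          0.          0.          1.        ]]
[[389.95783682   0.         279.31987026]
 [  0.         389.95783682 214.27793508]
 [  0.           0.           1.        ]] [[-0.01940445 -0.99942589  0.02777336  0.09880066]
 [-0.99874889  0.01809584 -0.04661757  0.51878211]
 [ 0.04608822 -0.0286432  -0.99852664  0.89180423]
 [ 0.          0.          0.          1.        ]]
```

View pics/scene0.png

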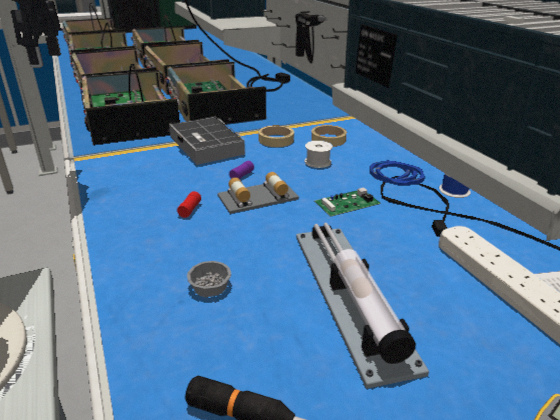

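View pics/top0.png

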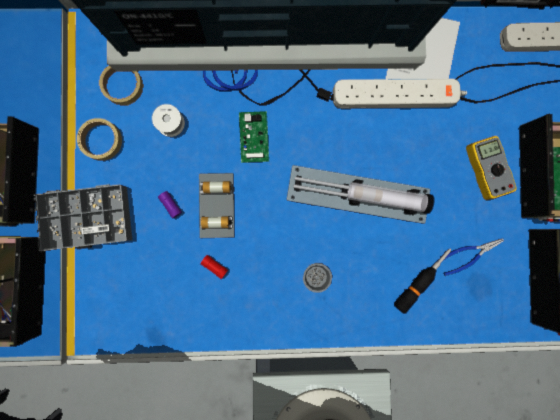

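Run:
```python
import cv2
a=cv2.imread('pics/top0.png')
cv2.imwrite('pics/c1.png',cv2.resize(a[160:250,185:260],None,fx=8,fy=6.6,interpolation=cv2.INTER_CUBIC)[:600] if 0 else cv2.resize(a[165:245,185:250],None,fx=7,fy=7,interpolation=cv2.INTER_CUBIC))
cv2.imwrite('pics/c2.png',cv2.resize(a[155:230,280:440],None,fx=5,fy=5,interpolation=cv2.INTER_CUBIC))
```

```text
(no output)
```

View pics/c1.png

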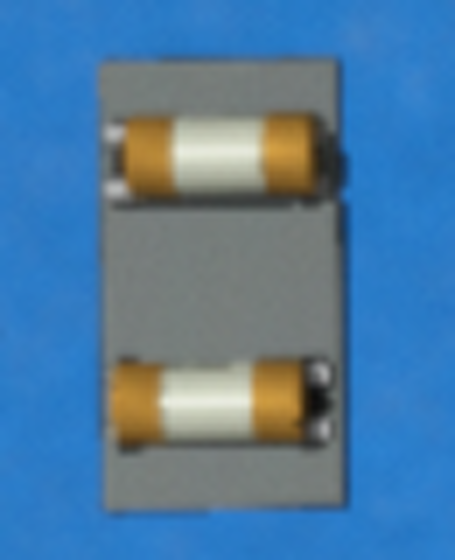

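View pics/c2.png

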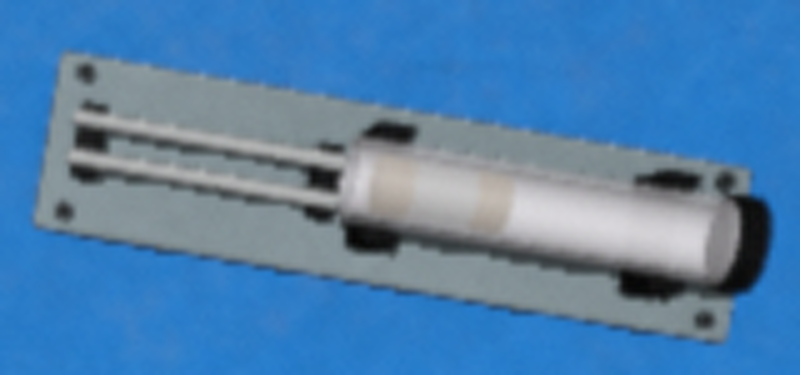

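```bash
cat >> h.py <<'E'
def ray(c,uv,z):
    K=c['intrinsics'];V=c['view'];R=V[:3,:3];t=V[:3,3]
    d=R.T@np.linalg.solve(K,np.array([uv[0],uv[1],1.]));o=-R.T@t
    return o+d*(z-o[2])/d[2]
def proj(c,P):
    p=c['view'][:3,:3]@np.asarray(P)+c['view'][:3,3];p=c['intrinsics']@p;return p[:2]/p[2]
E
python3 - <<'E'
from h import *
import pickle
o,c=pickle.load(open('pics/top0.pkl','rb'))
def f(s,off,L,z):
    for p in L: print(np.round(ray(c,np.array([(p[0]+.5)/s-.5+off[0],(p[1]+.5)/s-.5+off[1]]),z)*1000,1))
print('fuse far');f(7,(185,165),[(217.5,154),(125,154),(318,154)],.04)
print('fuse near');f(7,(185,165),[(206,401),(111,401),(304,401)],.04)
print('plate');f(7,(185,165),[(100,60),(338,60),(347,508),(105,508)],.008)
print('loader plate');f(5,(280,155),[(63,53),(750,165),(725,343),(35,228)],.01)
print('rods');f(5,(280,155),[(75,117),(345,160),(70,157),(345,200)],.0315)
E
```

```text
fuse far
[583.8 231.1  40. ]
[584.3 260.5  40. ]
[583.3 199.1  40. ]
fuse near
[504.9 235.7  40. ]
[505.5 265.8  40. ]
[504.4 204.6  40. ]
plate
[619.6 273.8   8. ]
[618.4 195.2   8. ]
[469.7 194.3   8. ]
[471.3 273.6   8. ]
loader plate
[634.6  56.8  10. ]
[ 576.9 -265.3   10. ]
[ 493.5 -250.3   10. ]
[553.   71.5  10. ]
rods
[601.5  53.3  31.5]
[579.9 -69.6  31.5]
[583.3  56.   31.5]
[561.6 -69.1  31.5]
```

Request:
send_rows([
  [0, 40, -40, 0, -9],
  [0, 90, -75, 0, -18],
  [0, 140, -110, 0, -27],
  [0, 190, -145, 0, -36],
  [0, 240, -180, 0, -45],
  [0, 290, -215, -10, -54],
  [0, 340, -250, -20, -63],
  [0, 379, -278, -30, -68.5],
  [0, 379, -278, -30, -68.5],
  [0, 379, -278, -30, -68.5],
], squeeze=40)

```text
time: 1.35
ee_pos: [0.5836, 0.2324, 0.2009]
tcp_rot: [180.0, 0.1, -0.4]
wrist_force: [-0.5, 0.5, 0.4]
opening: 0.0852
```

Run:
```python
from h import *
o,c=shot('wrist','w1'); print(o['ee_pos'],o['tcp_rot'],o['q'],o['time']); print(c['mount'],c['intrinsics'])
```

```text
[0.58364636 0.23238619 0.2009113 ] [ 1.79990785e+02  5.83886014e-02 -3.61173423e-01] [2.17045240e+01 1.55654844e+01 1.88226295e+01 9.33147185e+01
 1.33951435e-02 1.12065686e+02] 1.35
[[ 9.99999896e-01  1.38991546e-04  4.34741938e-04 -2.56340558e-04]
 [-2.56701270e-04  9.58849778e-01  2.83913787e-01 -7.27415213e-02]
 [-3.77390594e-04 -2.83913869e-01  9.58849713e-01 -1.42369342e-01]
 [ 0.00000000e+00  0.00000000e+00  0.00000000e+00  1.00000000e+00]] [[332.00057319   0.         279.30246766]
 [  0.         332.00057319 201.65292901]
 [  0.           0.           1.        ]]
```

View pics/w1.png

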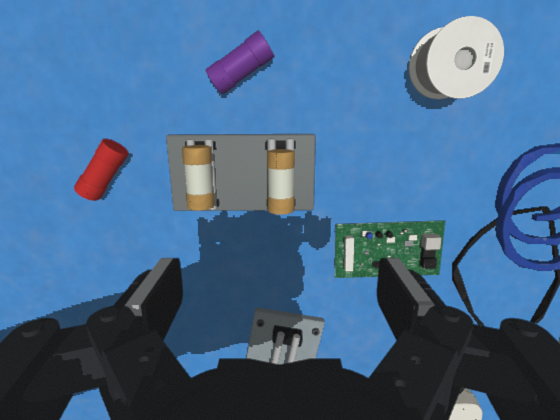

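```bash
cat >> h.py <<'E'
from scipy.spatial.transform import Rotation as Rn
def wview(o,c):
    T=np.eye(4);T[:3,:3]=Rn.from_euler('xyz',o['tcp_rot'],degrees=True).as_matrix();T[:3,3]=o['ee_pos']
    return dict(intrinsics=c['intrinsics'],view=np.linalg.inv(T@c['mount']),pixels=c['pixels'])
E
python3 - <<'E'
from h import *
a=cv2.imread('pics/w1.png')
cv2.imwrite('pics/c3.png',cv2.resize(a[125:220,160:325],None,fx=4.8,fy=4.8,interpolation=cv2.INTER_CUBIC))
E
```

```text
(no output)
```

View pics/c3.png

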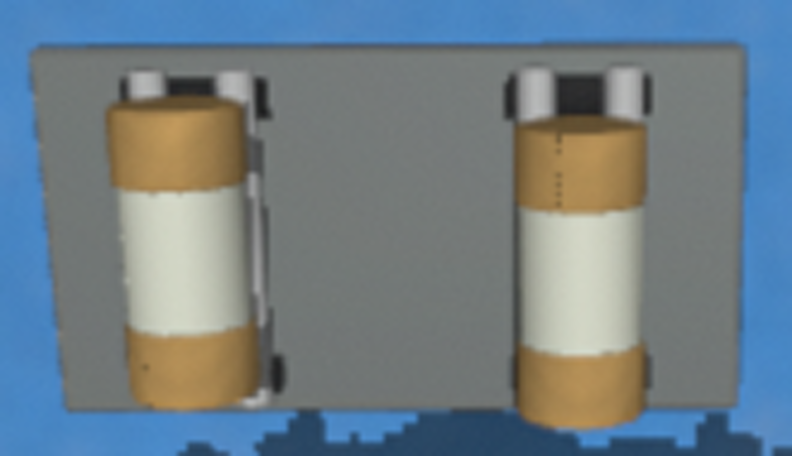

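Run:
```python
from h import *
import pickle
o,c=pickle.load(open('pics/w1.pkl','rb'));w=wview(o,c)
for p in [(580,208),(580,352),(580,281),(181,188),(190,332),(186,260)]:
  uv=[(p[0]+.5)/4.8-.5+160,(p[1]+.5)/4.8-.5+125]
  print([np.round(ray(w,uv,z)*1000,1) for z in(.03,.04)])
```

```text
[array([584.5, 245.9,  30. ]), array([584.5, 247.8,  40. ])]
[array([584.4, 216.1,  30. ]), array([584.4, 219. ,  40. ])]
[array([584.4, 231. ,  30. ]), array([584.4, 233.4,  40. ])]
[array([505.4, 250.4,  30. ]), array([507.9, 252.2,  40. ])]
[array([505. , 220.8,  30. ]), array([507.5, 223.5,  40. ])]
[array([505.3, 235.8,  30. ]), array([507.8, 238. ,  40. ])]
```

Request:
send_rows([
  [0, 1, 0, -50, 0],
  [0, 1, 0, -100, 0],
  [0, 1, 0, -145, 0],
  [0, 1, 0, -170, 0],
  [0, 1, 0, -184, 0],
  [0, 1, 0, -184, 0],
  [1, 1, 0, -184, 0],
  [1, 1, 0, -184, 0],
  [1, 1, 0, -184, 0],
  [1, 1, 0, -184, 0],
], squeeze=40)

```text
time: 2.65
ee_pos: [0.5846, 0.2325, 0.0181]
tcp_rot: [-180.0, 0.0, -0.4]
wrist_force: [-4.6, 0.5, 6.2]
opening: 0.026
```

Request:
send_rows([
  [1, 0, 0, 0, 0],
  [1, 0, 0, 0, 0],
])

```text
time: 2.9
ee_pos: [0.5847, 0.2325, 0.0181]
tcp_rot: [-180.0, 0.0, -0.4]
wrist_force: [-3.5, -0.0, 6.2]
opening: 0.0256
```

Request:
send_rows([
  [0.5, 0, 0, 0, 0],
  [0.5, 0, 0, -5, 0],
  [0.5, 0, 0, -5, 0],
  [1, 0, 0, -5, 0],
  [1, 0, 0, -5, 0],
  [1, 0, 0, -5, 0],
  [1, 0, 0, -5, 0],
])

```text
time: 3.78
ee_pos: [0.5848, 0.2324, 0.0123]
tcp_rot: [180.0, 0.0, -0.4]
wrist_force: [-2.7, -0.3, 1.4]
opening: 0.0255
```

Run:
```python
from h import *
o,c=shot('wrist','w2'); print(o['ee_pos'],o['wrist_force'],o['opening'])
```

```text
[0.58477586 0.23237937 0.01231495] [-2.7048395  -0.28259975  1.38765796] 0.02549101085850344
```

View pics/w2.png

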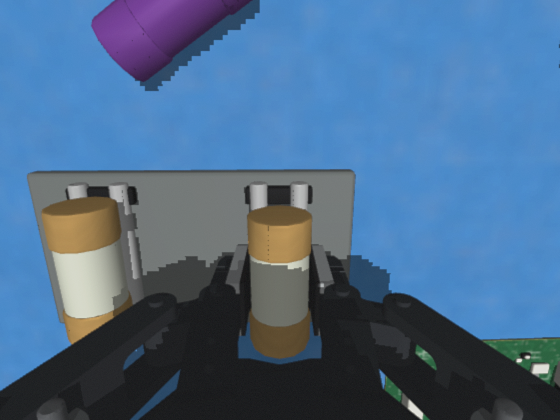

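Request:
send_rows([
  [1, 0, 0, 30, 0],
  [1, 0, 0, 80, 0],
  [1, 0, 0, 110, 0],
  [1, 0, -45, 110, -2],
  [1, 0, -95, 110, -4],
  [1, 0, -145, 110, -6],
  [1, 0, -195, 110, -9],
  [1, 0, -222, 110, -9.8],
  [1, 0, -222, 100, -9.8],
  [1, 0, -222, 100, -9.8],
])

```text
time: 5.08
ee_pos: [0.5845, 0.0108, 0.1111]
tcp_rot: [180.0, 0.1, -10.2]
wrist_force: [-0.1, -0.1, -1.1]
opening: 0.0256
```

Run:
```python
from h import *
o,c=shot('top','t2'); print(o['ee_pos'],o['tcp_rot'],o['wrist_force'],o['opening'])
a=cv2.imread('pics/t2.png')
cv2.imwrite('pics/t2c.png',cv2.resize(a[120:240,260:440],None,fx=4.4,fy=4.4,interpolation=cv2.INTER_CUBIC))
shot('scene','s2')
```

```text
[0.58451401 0.01077314 0.11112132] [ 1.79993022e+02  8.50549316e-02 -1.01659898e+01] [-0.14009771 -0.09646303 -1.13618648] 0.025593782339978614
```

View pics/t2c.png

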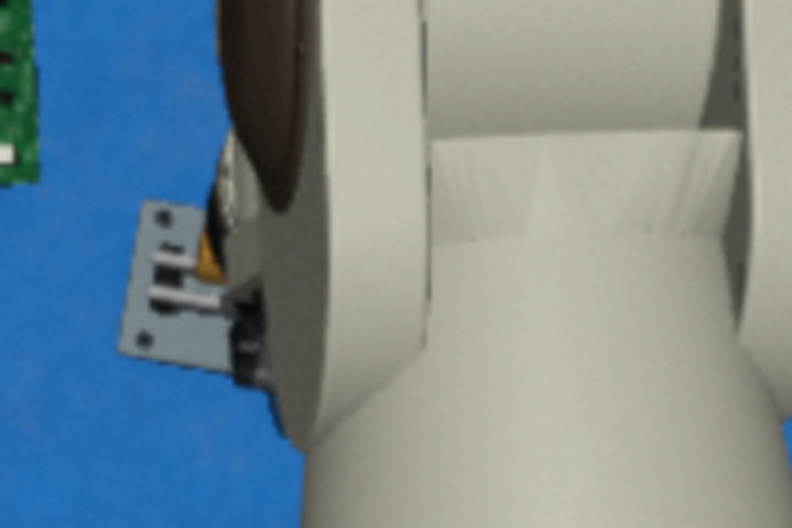

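View pics/s2.png

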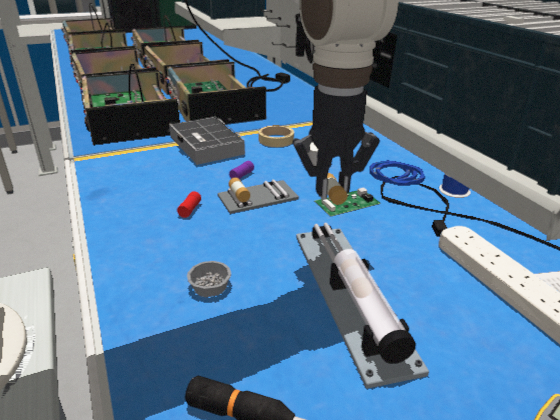

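Request:
send_rows([
  [1, 0, 0, -40, 0],
  [1, 0, 0, -65, 0],
  [1, 0, 0, -76, 0],
  [1, 0, 0, -79, 0],
  [1, 0, 0, -79, 0],
])

```text
time: 5.8
ee_pos: [0.5855, 0.0107, 0.0342]
tcp_rot: [-180.0, -0.1, -10.2]
wrist_force: [0.2, -0.0, -1.0]
opening: 0.0261
```

Run:
```python
from h import *
o,c=shot('scene','s3'); 
a=cv2.imread('pics/s3.png')
cv2.imwrite('pics/s3c.png',cv2.resize(a[170:320,260:440],None,fx=4,fy=4,interpolation=cv2.INTER_CUBIC))
o,c=shot('wrist','w3');print(o['ee_pos'],o['wrist_force'])
```

```text
[0.58558706 0.01054319 0.03441892] [-0.10133118 -0.10810788  0.05009588]
```

View pics/s3c.png

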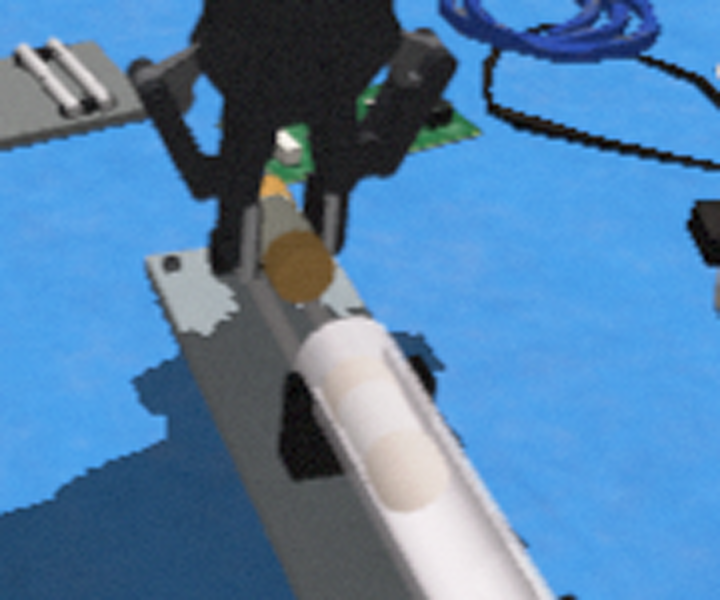

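View pics/w3.png

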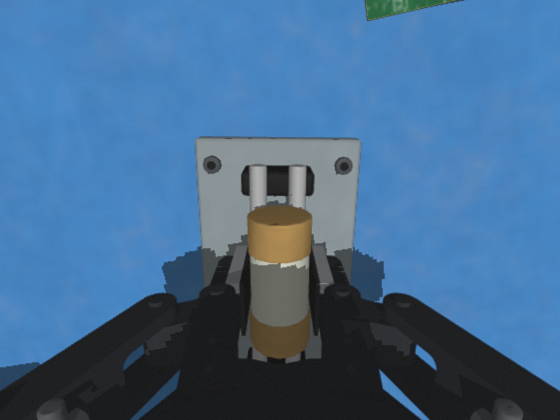

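Request:
send_rows([
  [1, -0.5, 0, -3, 0],
  [1, -0.5, 0, -5.5, 0],
  [1, -0.5, 0, -5.5, 0],
])

```text
time: 6.28
ee_pos: [0.5846, 0.0104, 0.0288]
tcp_rot: [-180.0, -0.0, -10.2]
wrist_force: [-4.0, 0.7, 6.8]
opening: 0.0258
```

Request:
send_rows([
  [0.5, 0, 0, 0, 0],
  [0.5, 0, 0, 0, 0],
  [0.5, 0, 0, 10, 0],
  [0.5, 0, 0, 50, 0],
  [0.5, 0, 0, 60, 0],
  [1, 6, 35, 60, 0],
  [1, 12, 68, 60, 0],
  [1, 12, 68, 60, 0],
  [1, 12, 68, 60, 0],
])

```text
time: 7.4
ee_pos: [0.5962, 0.0781, 0.0876]
tcp_rot: [180.0, 0.0, -10.2]
wrist_force: [0.9, -0.2, 0.8]
opening: 0.0002
```

Run:
```python
from h import *
o,c=shot('scene','s4'); print(o['ee_pos'],o['opening'],o['wrist_force'])
a=cv2.imread('pics/s4.png')
cv2.imwrite('pics/s4c.png',cv2.resize(a[170:320,260:440],None,fx=4,fy=4,interpolation=cv2.INTER_CUBIC))
```

```text
[0.5962301  0.07808038 0.0875882 ] 0.00020206676932199184 [ 0.90073082 -0.23748104  0.81379875]
```

View pics/s4c.png

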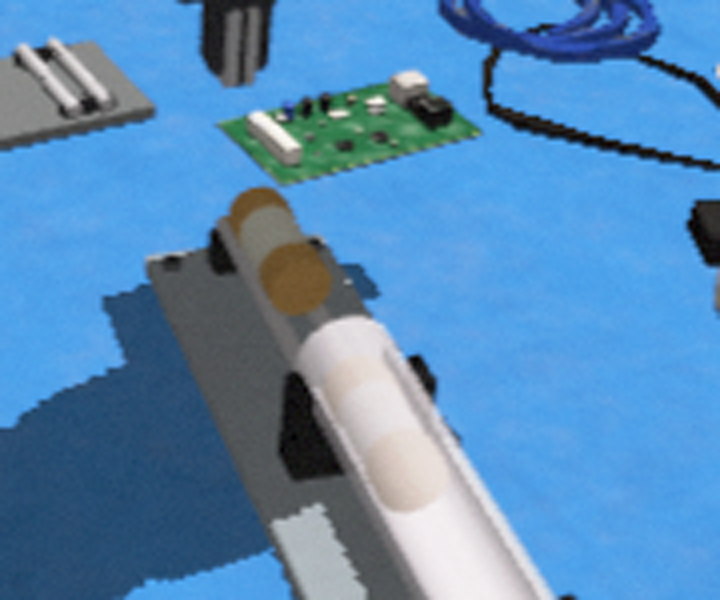

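Request:
send_rows([
  [1, 0, 0, -30, 0],
  [1, 0, 0, -47, 0],
  [1, 0, 0, -47, 0],
  [1, -2.7, -14.8, -47, 0],
  [1, -4.4, -24.6, -47, 0],
  [1, -5.3, -29.5, -47, 0],
  [1, -6.2, -34.4, -47, 0],
  [1, -7.6, -42.3, -47, 0],
  [1, -9, -50.2, -47, 0],
  [1, -10.4, -58.1, -47, 0],
])

```text
time: 8.7
ee_pos: [0.5858, 0.0198, 0.0407]
tcp_rot: [180.0, 0.0, -10.2]
wrist_force: [-0.7, -0.2, 0.4]
opening: -0.0001
```

Run:
```python
from h import *
o,c=shot('scene','s5'); print(o['ee_pos'],o['opening'],o['wrist_force'])
a=cv2.imread('pics/s5.png')
cv2.imwrite('pics/s5c.png',cv2.resize(a[170:320,260:440],None,fx=4,fy=4,interpolation=cv2.INTER_CUBIC))
```

```text
[0.58584818 0.01980198 0.04072163] -0.00010463362432228918 [-0.70250688 -0.17661519  0.42731839]
```

View pics/s5c.png

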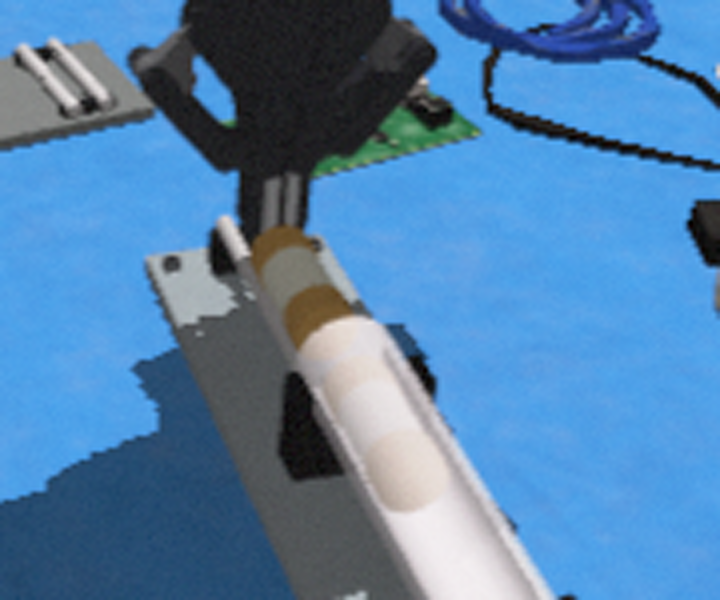

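Request:
send_rows([
  [1, -1.2, -6.9, 0, 0],
  [1, -2.5, -13.8, 0, 0],
  [1, -3.7, -20.7, 0, 0],
  [1, -5, -27.6, 0, 0],
  [1, -6.2, -34.4, 0, 0],
  [1, -7.4, -41.3, 0, 0],
  [1, -8.7, -48.2, 0, 0],
  [1, -9.9, -55.1, 0, 0],
  [1, -11.2, -62, 0, 0],
  [1, -12, -67, 0, 0],
])

```text
time: 10.0
ee_pos: [0.5739, -0.0472, 0.0408]
tcp_rot: [180.0, 0.0, -10.2]
wrist_force: [-0.9, 1.1, 0.4]
opening: 0.0
```

Run:
```python
from h import *
o,c=shot('scene','s6'); print(o['ee_pos'],o['opening'],o['wrist_force'])
a=cv2.imread('pics/s6.png')
cv2.imwrite('pics/s6c.png',cv2.resize(a[190:370,280:440],None,fx=3.3,fy=3.3,interpolation=cv2.INTER_CUBIC))
```

```text
[ 0.57392111 -0.04716575  0.04077529] 3.774811824161602e-05 [-0.90660962  1.12089858  0.36046035]
```

View pics/s6c.png

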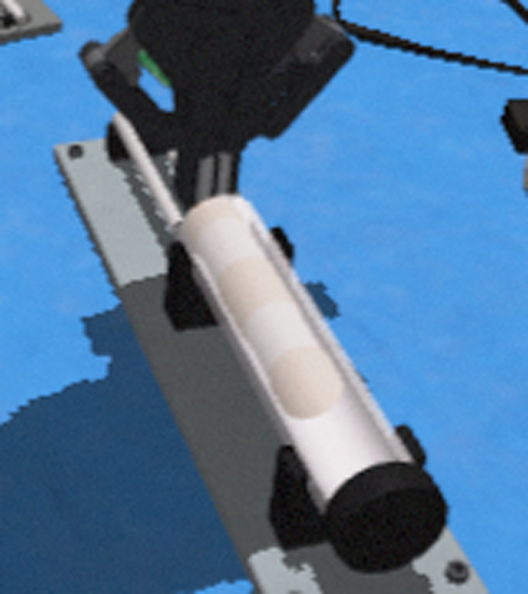

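Request:
send_rows([
  [1, 3, 17, 0, 0],
  [1, 7, 40, 30, 0],
  [0.6, 0, 80, 80, 2],
  [0, -15, 130, 100, 4],
  [0, -30, 180, 100, 6],
  [0, -50, 230, 100, 8],
  [0, -68, 275, 100, 9.8],
  [0, -68.5, 284, 80, 9.8],
  [0, -68.5, 284, 60, 9.8],
  [0, -68.5, 284, 60, 9.8],
])

```text
time: 11.3
ee_pos: [0.5044, 0.2379, 0.0994]
tcp_rot: [179.9, 0.1, -0.3]
wrist_force: [-0.6, -0.8, -0.5]
opening: 0.0854
```

Run:
```python
from h import *
o,c=shot('wrist','w7'); print(o['ee_pos'],o['tcp_rot'],o['opening'],o['wrist_force'])
```

```text
[0.5043612  0.2379247  0.09936006] [ 1.79931296e+02  1.35987243e-01 -3.10275155e-01] 0.08536105414166091 [-0.6429216  -0.75825622 -0.53075325]
```

View pics/w7.png

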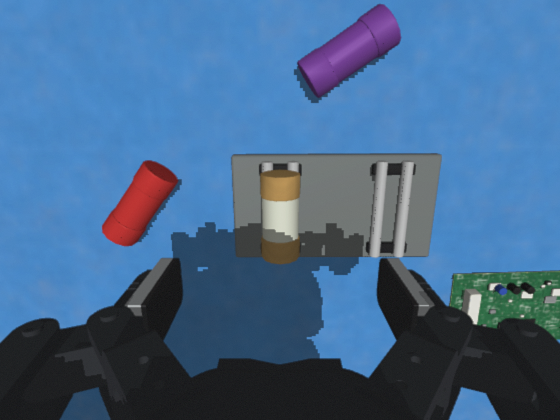

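Request:
send_rows([
  [0, 0.5, -1, -40, 0],
  [0, 0.5, -1, -70, 0],
  [0, 0.5, -1, -87, 0],
  [0, 0.5, -1, -87, 0],
  [1, 0.5, -1, -87, 0],
  [1, 0.5, -1, -87, 0],
  [1, 0.5, -1, -87, 0],
  [1, 0.5, -1, -87, 0],
  [1, 0.5, -1, -87, 0],
  [1, 0.5, -1, -87, 0],
])

```text
time: 12.6
ee_pos: [0.5047, 0.2365, 0.0147]
tcp_rot: [-180.0, 0.1, -0.3]
wrist_force: [-10.5, -0.1, 9.8]
opening: 0.0256
```

Request:
send_rows([
  [0.5, 0, 0, 0, 0],
  [0.5, -0.5, 0, -1.5, 0],
  [0.5, -0.5, 0, -1.5, 0],
  [1, -0.5, 0, -1.5, 0],
  [1, -0.5, 0, -1.5, 0],
  [1, -0.5, 0, -1.5, 0],
  [1, -0.5, 0, -1.5, 0],
])

```text
time: 13.48
ee_pos: [0.5047, 0.2363, 0.0124]
tcp_rot: [180.0, 0.1, -0.4]
wrist_force: [-5.0, -0.5, 4.5]
opening: 0.0257
```

Request:
send_rows([
  [1, 0, 0, 30, 0],
  [1, 0, 0, 80, 0],
  [1, 10, -10, 100, 0],
  [1, 25, -55, 100, -2],
  [1, 42, -105, 100, -4],
  [1, 60, -155, 100, -6],
  [1, 75, -200, 100, -9],
  [1, 80, -226, 100, -9.8],
  [1, 80, -226, 60, -9.8],
  [1, 80, -226, 24, -9.8],
])

```text
time: 14.72
ee_pos: [0.5856, 0.0096, 0.0352]
tcp_rot: [-180.0, -0.0, -10.2]
wrist_force: [0.0, 0.0, -1.2]
opening: 0.0256
```

Request:
send_rows([
  [1, 0, 0, 0, 0],
  [1, 0, 0, 0, 0],
])

```text
time: 14.98
ee_pos: [0.586, 0.0104, 0.0377]
tcp_rot: [-180.0, -0.1, -10.2]
wrist_force: [0.2, -0.2, -1.1]
opening: 0.0257
```

Run:
```python
from h import *
o,c=shot('wrist','w8'); print(o['ee_pos'],o['tcp_rot'],o['opening'],o['wrist_force'])
```

```text
[0.58601146 0.0103991  0.03769361] [-1.79986144e+02 -5.81790812e-02 -1.01648802e+01] 0.025694784408797106 [ 0.20298391 -0.21152311 -1.10271478]
```

View pics/w8.png

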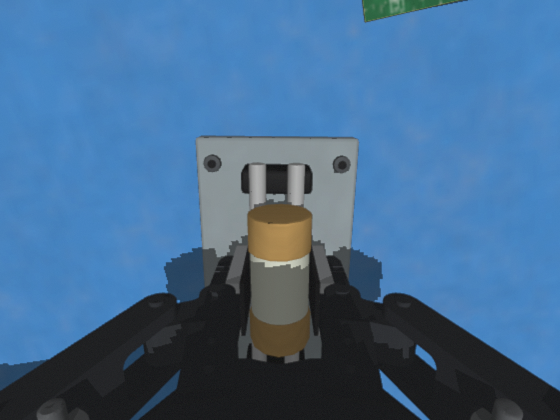

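Same picture as before: the fuse (column 280) is over the rods (258, 297). Lowering, then releasing.

Request:
send_rows([
  [1, -1, 0, -5, 0],
  [1, -1, 0, -8, 0],
  [1, -1, 0, -9, 0],
  [1, -1, 0, -9, 0],
])

```text
time: 15.52
ee_pos: [0.5847, 0.0104, 0.0291]
tcp_rot: [-180.0, -0.1, -10.2]
wrist_force: [-5.7, 0.7, 11.6]
opening: 0.0257
```

Request:
send_rows([
  [0.5, 0, 0, 0, 0],
  [0.5, 0, 0, 0, 0],
  [0.5, 0, 0, 10, 0],
  [0.5, 0, 0, 50, 0],
  [0.5, 0, 0, 60, 0],
  [1, 6, 35, 60, 0],
  [1, 12, 68, 60, 0],
  [1, 12, 68, 60, 0],
  [1, 12, 68, 60, 0],
])

```text
time: 16.65
ee_pos: [0.5963, 0.078, 0.0871]
tcp_rot: [180.0, 0.0, -10.2]
wrist_force: [-1.5, 0.0, -0.4]
opening: 0.0
```

Run:
```python
from h import *
o,c=shot('scene','s9'); print(o['ee_pos'],o['opening'],o['wrist_force'])
a=cv2.imread('pics/s9.png')
cv2.imwrite('pics/s9c.png',cv2.resize(a[170:370,260:440],None,fx=3,fy=3,interpolation=cv2.INTER_CUBIC))
```

```text
[0.59631915 0.07800761 0.08710522] 2.232498902934275e-05 [-1.52681233  0.04726714 -0.39716159]
```

View pics/s9c.png

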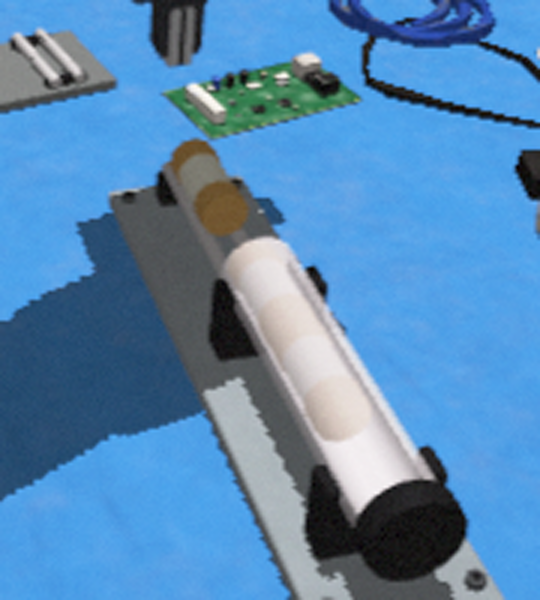

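Request:
send_rows([
  [1, 0, 0, -30, 0],
  [1, 0, 0, -47, 0],
  [1, 0, 0, -47, 0],
  [1, -2.7, -14.8, -47, 0],
  [1, -4.4, -24.6, -47, 0],
  [1, -5.3, -29.5, -47, 0],
  [1, -6.2, -34.4, -47, 0],
  [1, -7.6, -42.3, -47, 0],
  [1, -9, -50.2, -47, 0],
  [1, -10.4, -58.1, -47, 0],
])

```text
time: 17.95
ee_pos: [0.5859, 0.0197, 0.0402]
tcp_rot: [180.0, 0.0, -10.2]
wrist_force: [-1.0, -0.1, 0.6]
opening: -0.0002
```

Request:
send_rows([
  [1, -1.2, -6.9, 0, 0],
  [1, -2.5, -13.8, 0, 0],
  [1, -3.7, -20.7, 0, 0],
  [1, -5, -27.6, 0, 0],
  [1, -6.2, -34.4, 0, 0],
  [1, -7.4, -41.3, 0, 0],
  [1, -8.7, -48.2, 0, 0],
  [1, -9.9, -55.1, 0, 0],
  [1, -10.8, -60, 0, 0],
  [1, -11.2, -62, 0, 0],
])

```text
time: 19.2
ee_pos: [0.5749, -0.0422, 0.0403]
tcp_rot: [180.0, -0.0, -10.2]
wrist_force: [-0.8, 2.6, 0.3]
opening: 0.0002
```

Run:
```python
from h import *
o,c=shot('scene','s10'); print(o['ee_pos'],o['opening'],o['wrist_force'])
a=cv2.imread('pics/s10.png')
cv2.imwrite('pics/s10c.png',cv2.resize(a[190:370,280:440],None,fx=3.3,fy=3.3,interpolation=cv2.INTER_CUBIC))
```

```text
[ 0.57487127 -0.04217383  0.04025796] 0.0001604982157485468 [-0.7917129   2.63115483  0.33291885]
```

View pics/s10c.png

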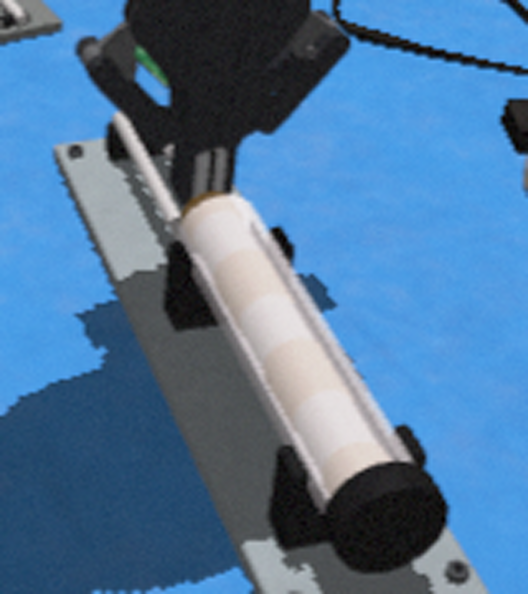

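Nearly home; creeping in with 1 mm steps while watching the force.

Request:
send_rows([
  [1, -0.2, -1, 0, 0],
  [1, -0.4, -2, 0, 0],
  [1, -0.5, -3, 0, 0],
  [1, -0.5, -3, 0, 0],
])

```text
time: 19.75
ee_pos: [0.5744, -0.0448, 0.0402]
tcp_rot: [180.0, 0.0, -10.2]
wrist_force: [0.2, 0.6, 0.0]
opening: 0.0003
```

Request:
send_rows([
  [1, -0.2, -1, 0, 0],
  [1, -0.4, -2, 0, 0],
  [1, -0.4, -2, 0, 0],
])

```text
time: 20.12
ee_pos: [0.574, -0.0466, 0.0402]
tcp_rot: [-180.0, 0.0, -10.2]
wrist_force: [0.1, 4.1, -0.2]
opening: 0.0002
```

Request:
send_rows([
  [1, -0.2, -1, 0, 0],
  [1, -0.2, -1, 0, 0],
])

```text
time: 20.38
ee_pos: [0.5741, -0.0467, 0.0403]
tcp_rot: [-179.9, -0.0, -10.1]
wrist_force: [1.2, 7.6, -1.2]
opening: -0.0002
```

Request:
send_rows([
  [1, -0.2, -1, 0, 0],
  [1, -0.2, -1, 0, 0],
])

```text
time: 20.62
ee_pos: [0.5741, -0.0468, 0.0404]
tcp_rot: [-179.8, -0.0, -10.1]
wrist_force: [2.7, 12.5, -0.7]
opening: 0.0001
```

Request:
send_rows([
  [1, -0.2, -1, 0, 0],
  [1, -0.2, -1, 0, 0],
])

```text
time: 20.88
ee_pos: [0.5741, -0.0468, 0.0405]
tcp_rot: [-179.7, -0.0, -10.0]
wrist_force: [3.3, 19.4, -0.4]
opening: -0.0
```

Request:
send_rows([
  [1, 0.7, 4, 0, 0],
  [1, 3, 17, 0, 0],
  [1, 7, 40, 10, 0],
  [1, 10, 60, 50, 0],
  [1, 10, 100, 100, 0],
  [1, 10, 150, 110, 0],
  [1, 10, 150, 110, 0],
  [1, 10, 150, 110, 0],
])

```text
time: 21.88
ee_pos: [0.5833, 0.1003, 0.1499]
tcp_rot: [180.0, 0.0, -10.1]
wrist_force: [-0.0, -0.2, 0.3]
opening: 0.0001
```

Run:
```python
from h import *
o,c=shot('scene','s11'); print(o['ee_pos'],o['opening'],o['wrist_force'])
a=cv2.imread('pics/s11.png');b=cv2.imread('pics/s10.png')
o,c=shot('top','t11');t=cv2.imread('pics/t11.png')
cv2.imwrite('pics/f1.png',cv2.resize(a[190:370,260:440],None,fx=3.3,fy=3.3,interpolation=cv2.INTER_CUBIC))
cv2.imwrite('pics/f2.png',cv2.resize(t[100:300,190:440],None,fx=3,fy=3,interpolation=cv2.INTER_CUBIC))
```

```text
[0.5832532  0.10025413 0.14986051] 7.708766729587771e-05 [-0.02914198 -0.229934    0.25134176]
```

View pics/f1.png

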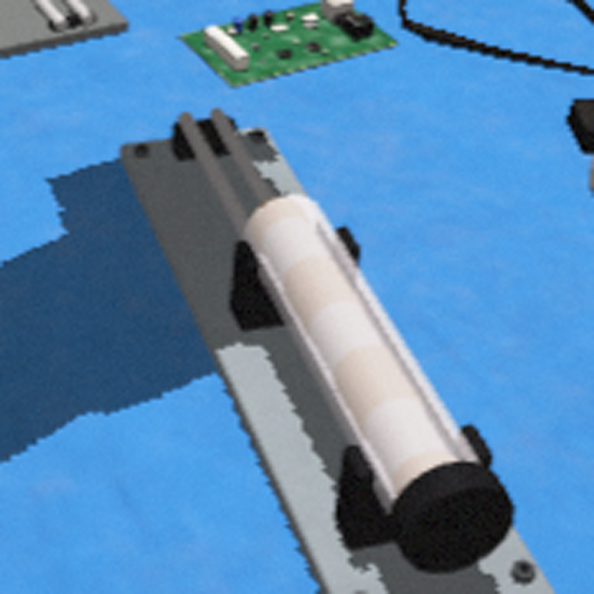

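View pics/f2.png

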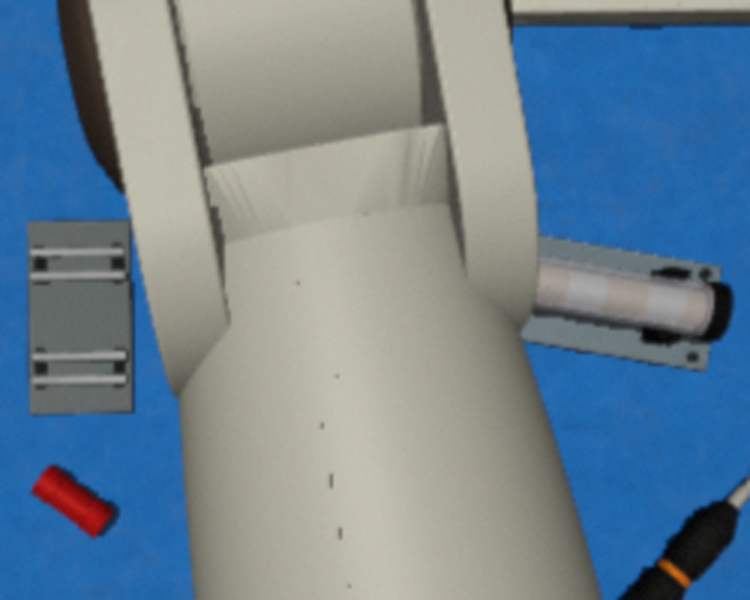

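Request:
send_rows([
  [1, -40, 40, 20, 0],
  [1, -90, 80, 40, 0],
  [1, -130, 120, 60, 5],
  [1, -170, 160, 80, 12],
  [1, -200, 210, 80, 20],
  [1, -230, 250, 80, 25],
  [1, -250, 290, 80, 30],
  [1, -250, 290, 80, 30],
  [1, -250, 290, 80, 30],
])

```text
time: 23.1
ee_pos: [0.3339, 0.3894, 0.2299]
tcp_rot: [180.0, 0.0, 19.7]
wrist_force: [-0.7, 0.1, -0.1]
opening: -0.0002
```

Run:
```python
from h import *
o,c=shot('top','t12');t=cv2.imread('pics/t12.png');print(o['ee_pos'],o['time'])
cv2.imwrite('pics/f3.png',cv2.resize(t[155:230,280:440],None,fx=5,fy=5,interpolation=cv2.INTER_CUBIC))
th=np.radians(-100.2);u=np.array([np.cos(th),np.sin(th)])
for x in(0,-.01,.14,.17):
    p=np.r_[np.array([.5704,-.0688])+u*x,.05]; q=proj(c,p); print(x,(q-[280,155])*5)
```

```text
[0.3338833  0.38939032 0.22991314] 23.1
0 [350.37766247 174.31150565]
-0.01 [328.33599296 170.71853749]
0.14 [657.89900301 224.43994011]
0.17 [723.53957539 235.13987763]
```

View pics/f3.png

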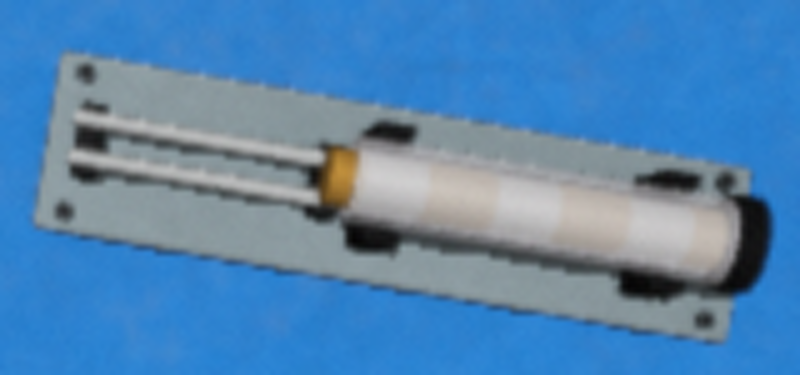

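View pics/t12.png

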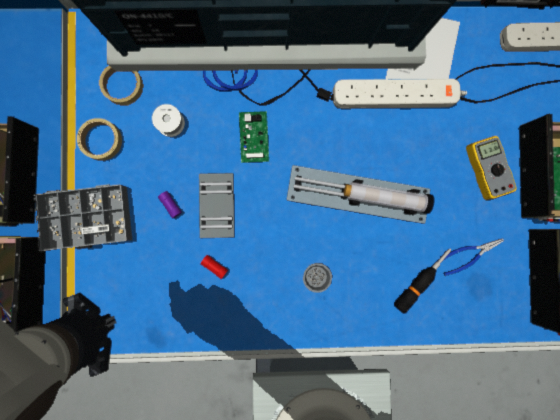

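The top view shows about 10 to 12 mm of the last brass cap standing out of the mouth (columns 320–345). The three fuses lie end to end up to the black cap, and the dish and board have not moved.

```bash
python3 -c "
from workcell import bot
print(bot.job_done())"
```

```text
the job is handed in; nothing more can be done
None
```

I laid both stand fuses on the guide rods one after the other and pushed each in from behind with the shut fingers. I handed the job in at about 23 s; it reports no verdict.

- **Tight against the end:** at the end of the last push the force rose from 4 to 19 N while the fingers stopped moving, so the row is hard against the closed end.
- **In a row:** the last top picture shows the three fuses end to end in the tube. The last one stands out about 10 to 12.5 mm, against 10 mm nominal and a 6 mm tolerance. My pixel estimate came out up to 2.5 mm long, which is about the accuracy of the camera calibration and my pixel reading.
- **Left alone:** the dish of screws and the circuit board are where they were at the start, and the arm was clear of everything.
- **Regrasps:** I had to grip each fuse on the stand a second time, because the first grip pushed the gripper up and off height by 1 to 2 mm. No check failed otherwise.

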